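Zero the peak pointer and run the sled under the crosshead

ROBOT

A 6-joint arm with a two-finger parallel gripper is mounted at the origin on the work surface. World frame = base frame: x ahead of the robot, y to its left, z up, the work surface at z = 0. Lengths are in m, angles in rad, forces in N, time in s.
With the tool pointing down it reaches from about 0.375 to 0.9 m from the base axis. Payload 3.1 kg.
Tool frame: the origin (TCP) lies midway between the tips of the shut fingers; the grasp point (between the pads) lies 19 mm behind it (r.grip_depth is the z of the grasp point in the tool frame, in m); z points along the fingers, x is the direction in which the jaws open and shut, and the axes are right-handed (so a half turn about z gives the same grasp; the last joint's range is limited). The gripper opens to 85 mm and grips with 20 to 120 N. Pads are 22 mm wide; open, the fingers measure 114 mm over their backs; the gripper's body (76 mm by 85 mm) begins 54 mm behind the grasp point. The pads swing forward as they close: fully open they stand 13 mm farther back than shut.
Start: joints at [1.065, 0.527, 1.433, -0, 1.181, -0.178], TCP at [0.201, 0.592, 0.231] pointing down, gripper open.
Joint ranges: [-3.08, 3.08], [-0.75, 2.2], [0.22, 2.44], [-1.43, 4.57], [0, 2.65], [-2.85, 2.85]. Speed limits (rad/s): [2.79, 2.79, 3.14, 3.14, 3.14, 3.14].

INTERFACE

Orientations are given as [roll, pitch, yaw] about the fixed x, y, z axes, in that order (R = Rz(yaw) Ry(pitch) Rx(roll)).
In Python, from plant import monitor, read_camera, r, spot_in, landmark_of gives the robot as it stands.
- The arm moves only by the tool play_rows, never from a script. Its argument "moves" is a list of rows, each a list of 7 numbers: the turn, a rotation vector about the tool's x, y, z normalised to -1 to 1, where 1 is 60 degrees, then the shift along the tool's x, y, z normalised to -1 to 1, where 1 is 0.4 m, then the opening, from 0 (shut) to 1 (fully open). A call has 1 to 5 rows; each row is the pose to reach, as a shift and turn from the pose commanded when the call began, along the tool's axes at that moment; what a row does not reach only later rows make up. A row lasts 1/10 s, in which the tool goes at most 50 mm and 8.59 degrees, less where a joint would pass 70% of its speed; a pose out of reach is approached as far as the arm can. A call with a number of a shift or a turn outside -1 to 1 is refused whole. A call with a gripper value outside its range is refused whole. The fingers move at their own pace and stop on an object; the grip force is fixed at half the most. Time passes only in rows, so rows that repeat a pose let the fingers close. It gives the time, the measured TCP pose, the force and the opening at its end, in the units of the state.
- monitor.get_state(): the state, without advancing time (a new reading comes with each control period).
- read_camera(name): name is "side" or "top"; returns a dict with "image" (384x512x3 uint8, blue, green, red), "mtx" (3x3 intrinsics, pixels), "rvec" (rotation vector, rad) and "tvec" (3), from world to camera coordinates, as OpenCV has them. Camera axes: x right, y down, z forward; pixel columns grow to the right and rows downward; lengths in m; the calibration is good to about 2 mm. A picture is of the moment at which its call begins. There is no depth.
- r.job_done(): hands the job in, once; it reports no verdict.
Trained networks look in the newest picture that a camera, given by its name, has taken for a name from the list of things; names that differ only in an ending like _2 or _b are one class to them, and where a whole thing is asked for, a point or a joint stands for the part that bears it (a point fixed in the world has none). Each returns a list of dicts, best first, with "conf" (0 to 1); they miss things now and then, are a little off and sometimes report something else, mostly with a low value. They report only what shows in the picture. A call takes as long as a camera call. They do not tell look-alikes from the thing itself.
- spot_in(name, camera): "box" ([left, top, right, bottom] in pixels, round what is visible of it).
- landmark_of(name, camera): "point" ([column, row] in pixels: a listed point, or the origin of a listed thing).
The state is a dict: "clock": time; "joint_positions": joint angles; "joint_velocities": joint speeds; "joint_efforts": joint torques, N m; "eef_pos": TCP position; "orientation": TCP orientation; "wrist_force": force on the tool from outside, world axes, zero at the start; "ft_torque": the same for the moment, N m; "opening": finger opening in m.
Only numpy, scipy, OpenCV 4.12 (cv2) and the standard library are available. Lean on these libraries where they do the work, as an engineer would, in place of code of your own. Each camera call takes 0.05 s, during which the arm holds its last target.

TASK

Make the bench load tester ready for the next pull. First turn the black wing knob on the dial anticlockwise until the red peak pointer is fully back at its zero stop; then take the sled by its blue handle and slide it along the guideway, under the yellow crosshead, until its nose rests against the red end stop. Leave the pointer at zero and the other things on the bench where they are.

Things in the scene. Friction and masses are not known exactly. Their poses are not given: they have to be found in the camera images.
- tester: green bench load tester, fixed, 170 mm (its x) by 485 mm (its y, from -260 to +225 mm). Origin on the bench under the middle of the guideway, z up. Along +y: open guideway, bridge with yellow crosshead, red end stop, gauge pod. Guideway floor 20 mm above the bench; two steel rails 66 mm apart, their tops 36 mm above the bench, from y = -255 to +60 mm
- crosshead (a point): middle of the underside of the yellow crosshead that spans the guideway, 88 mm above the bench; tester axes. The crosshead is 142 mm (x) by 60 mm (y), its highest part 123 mm above the bench; its legs leave 98 mm between them
- dial_centre (a point): centre of the white face-up dial, 65 mm above the bench, radius 67 mm, with a steel rim 67 mm above the bench; it lies on a dark gauge pod 150 mm (x) by 140 mm (y); tester axes
- peak_knob (a joint): angle of the red peak pointer and its wing knob, rad: 0 at the zero stop (green mark and small brass pin), growing clockwise seen from above, up to 4.71; it turns stiffly and stays where it is left
- knob_grip (a point): point on the vertical axis of the black wing knob, 28 mm above the dial. The wing is an upright bar 60 mm long, 14 mm thick, from 8 to 42 mm above the dial; the point turns with it: x along the wing towards the tip of the red pointer, z up. The pointer reaches 55 mm from the axis, 5 mm above the dial; the pin is 7 mm high, 50 mm from the axis
- sled: loose aluminium sled, 60 mm (x) by 170 mm (y) by 10 mm thick, 0.55 kg, in the guideway with 3 mm play on each side; origin at the centre of its underside, z up, y towards its nose. A red bracket 49 mm high is clamped near the nose, a blue handle stands near the tail
- sled_grip (a point): point inside the sled's blue handle, 55 mm above the sled's underside and 58 mm behind its origin. The handle is an upright tab 16 mm thick (sled x), 40 mm long (sled y), its top 70 mm above the sled's underside
- sled_nose (a point): middle of the sled's nose, on its top edge; sled axes
- stop_face (a point): middle of the face of the red end stop that the nose must touch, same height as sled_nose; tester axes, y pointing into the stop
- spanner: bystander: steel spanner, 170 mm long, lying on the bench near the tester
- tin: bystander: small open steel bowl, 76 mm across, 45 mm high, near the tester
- offcut: bystander: wooden offcut, 50 x 120 x 30 mm, near the tester
- spray: bystander: can, 64 mm across, 170 mm high
- coolant: bystander: green bottle, 70 mm across, 170 mm high
- hammer: bystander: hammer, 260 mm long, lying on the bench
- mug: bystander: blue mug, 80 mm across, 90 mm high
Things that resemble listed ones, but are neither listed nor needed, are in the scene too. Leave any pink or purple look-alike of the sled alone.

How it is judged:
On the way, in this order (a step that is already met when the one before it is completed fails the run):
1. the peak pointer is back at its zero stop (within 0.06 rad) (value of joint peak_knob below 0.06 rad), for 0.2 s.
2. the sled's nose has reached the end stop (gap under 4 mm) (y of sled_nose in the frame of stop_face above -0.004 m), for 0.2 s.
At the end, for the whole second after the job is handed in: The peak pointer is within 0.06 rad of its zero stop; the sled lies flat in the guideway (tilt under 0.05 rad), at rest, its nose within 4 mm of the end stop (value of joint peak_knob below 0.06 rad and y of sled_nose in the frame of stop_face between -0.004 and 0.004 m and distance between sled_nose and stop_face below 0.008 m and angle between sled's own z axis and vertical below 0.05 rad and linear speed of sled below 0.01 m/s); the robot touches nothing.
It fails at once if a bystander is moved by more than 30 mm (distance of any of spanner, tin, offcut, spray, coolant, hammer, mug from where it was at the start of the episode above 0.03 m).
It also fails if it takes over 67 s, if anything falls off the work surface, if the arm or the gripper's body presses on something with over 40 N, if the wrist force passes 120 N, or if a joint passes its speed limit or range.

## Working session

There is one attempt and no reset: what is moved stays moved. The work goes in short steps, Python scripts to look and compute and a tool call to move; the robot and the scene stay as the last step left them, time stands still between calls to the robot, and variables do not carry over. Pictures are saved under pics/ and viewed, and the job is handed in when it is done.

Besides the shell and the picture viewer there is one more tool, called after ">>>" by a JSON object that holds its "name" and its "arguments". play_rows: Moves the arm, as the interface text tells. Its arguments: {"type":"object","properties":{"moves":{"type":"array"}},"required":["moves"]}

```bash
ls; mkdir -p pics; python3 - <<'E'
from plant import monitor, read_camera, r, spot_in, landmark_of
import cv2,pickle
for c in ("side","top"):
    d=read_camera(c); cv2.imwrite(f"pics/{c}0.png",d["image"]); pickle.dump(d,open(f"{c}.pkl","wb"))
    print(c,d["mtx"].tolist(),d["rvec"],d["tvec"])
    for n in ("tester","crosshead","dial_centre","knob_grip","sled","sled_grip","sled_nose","stop_face"):
        try: print(n,[(([round(float(v)) for v in x["point"]]),round(x["conf"],2)) for x in landmark_of(n,c)])
        except Exception as e: print(n,e)
s=monitor.get_state();print(s)
E
```

```text
pics
side [[482.1467848628693, 0.0, 260.23295277776475], [0.0, 482.1467848628693, 182.54368433634562], [0.0, 0.0, 1.0]] [ 2.09286099 -0.17060666  0.11260137] [-0.46841063  0.12461932  1.43610645]
tester [([271, 202], 0.56), ([269, 145], 0.16)]
crosshead [([275, 179], 0.57), ([253, 325], 0.48)]
dial_centre [([276, 162], 0.68)]
knob_grip [([277, 157], 0.67)]
sled [([273, 217], 0.93), ([183, 176], 0.88), ([207, 268], 0.81)]
sled_grip [([216, 269], 0.95), ([268, 211], 0.82), ([187, 155], 0.6)]
sled_nose [([175, 189], 0.83), ([185, 252], 0.7), ([272, 197], 0.6), ([269, 211], 0.17)]
stop_face [([275, 189], 0.83), ([267, 214], 0.25)]
top [[456.50339107931916, 0.0, 258.1835406238347], [0.0, 456.50339107931916, 190.8808842323073], [0.0, 0.0, 1.0]] [ 2.11467398 -2.10672033  0.21976816] [-0.00520792  0.51445716  1.59523764]
tester [([246, 194], 0.59), ([129, 203], 0.58)]
crosshead [([242, 182], 0.9), ([233, 147], 0.56)]
dial_centre [([210, 174], 0.95), ([139, 176], 0.21)]
knob_grip [([206, 172], 0.44)]
sled [([328, 258], 0.87), ([273, 197], 0.8), ([186, 269], 0.62)]
sled_grip [([290, 199], 0.89
[... 156 characters left out ...]
.9, 'joint_positions': array([ 1.06549195e+00,  5.27434105e-01,  1.43271643e+00, -1.16060805e-05,
        1.18138805e+00, -1.78512275e-01]), 'joint_velocities': array([-3.51640897e-05,  1.02013350e-03,  1.16161161e-04,  1.46736589e-03,
        1.98626119e-03,  2.65287892e-04]), 'joint_efforts': array([-4.82299729e-04, -4.42308354e+01, -1.78417665e+01, -2.70460714e-04,
        8.04955253e-04, -2.28425726e-06]), 'eef_pos': array([0.20059882, 0.59190609, 0.23134568]), 'orientation': array([ 3.14157249e+00, -5.13001908e-05,  1.24400863e+00]), 'wrist_force': array([-0.49487361, -0.22234483, -0.0475709 ]), 'ft_torque': array([-0.00936395,  0.02937518, -0.02013678]), 'opening': 0.08515640433915651}
```

```bash
python3 - <<'E'
import cv2
for c in ("side","top"):
    i=cv2.imread(f"pics/{c}0.png")
    cv2.imwrite(f"pics/{c}0b.png",cv2.resize(i,(800,600),interpolation=cv2.INTER_CUBIC))
i=cv2.imread("pics/top0.png")
cv2.imwrite("pics/top0z.png",cv2.resize(i[120:280,150:370],(0,0),fx=3.6,fy=3.6,interpolation=cv2.INTER_CUBIC))
E
```

```text
(no output)
```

View pics/side0b.png

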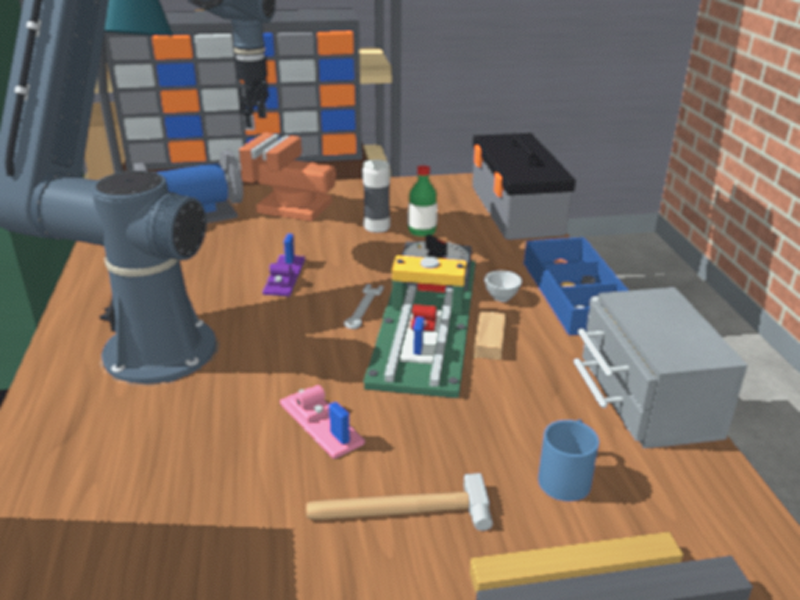

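View pics/top0b.png

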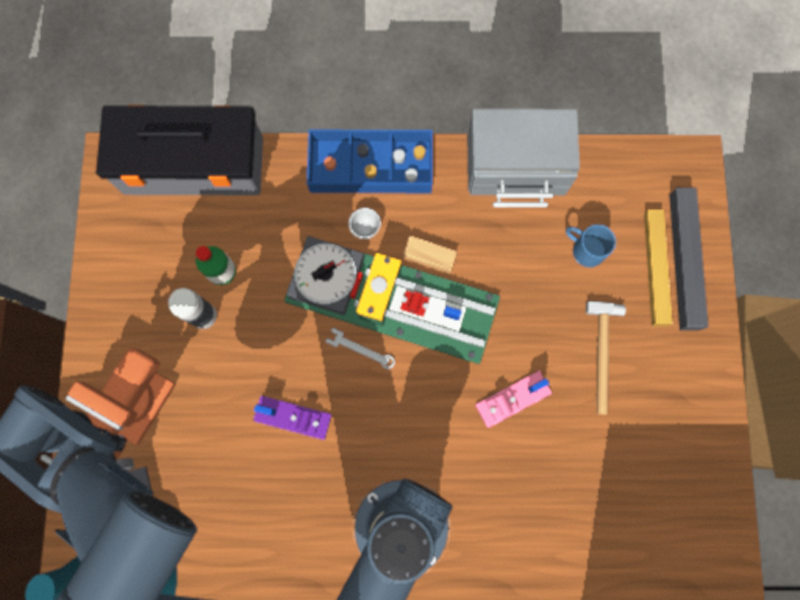

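View pics/top0z.png

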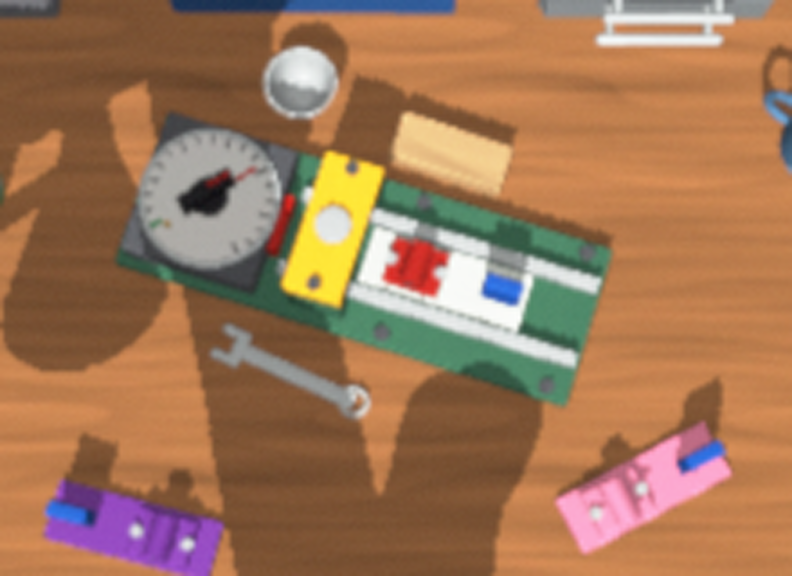

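```bash
cat > h.py <<'E'
import cv2,numpy as np,pickle
from scipy.optimize import least_squares
C={c:pickle.load(open(f"{c}.pkl","rb")) for c in("side","top")}
def proj(P,c):
    d=C[c]; return cv2.projectPoints(np.float64(P).reshape(-1,3),d["rvec"],d["tvec"],d["mtx"],None)[0].reshape(-1,2)
def back(px,c,z):
    d=C[c];R=cv2.Rodrigues(d["rvec"])[0];ray=R.T@np.linalg.inv(d["mtx"])@[px[0],px[1],1];o=-R.T@np.ravel(d["tvec"])
    return o+ray*(z-o[2])/ray[2]
def z2p(u,v): return [150+u/3.6,120+v/3.6]
E
python3 - <<'E'
from h import *
for n,p,z in [("dial",[210,174],.065),("cross",[242,182],.088),("knob",[206,172],.093),("grip",[290,199],.075),("nose",[250,191],.03),("sled",[273,197],.02),("stop",[228,183],.03)]:
    print(n,back(p,"top",z).round(3))
for n,p,z in [("dial",[276,162],.065),("cross",[275,179],.088),("knob",[277,157],.093),("grip",[268,211],.075),("nose",[272,197],.03),("sled",[273,217],.02),("stop",[275,189],.03)]:
    print("side",n,back(p,"side",z).round(3))
obs=[("top",z2p(612,238),(1,-.26,.02)),("top",z2p(566,405),(-1,-.26,.02)),]
def T(q,P):
    c,s=np.cos(q[2]),np.sin(q[2]);return [q[0]+c*P[0]-s*P[1],q[1]+s*P[0]+c*P[1],P[2]]
O=[("top",z2p(612,238),lambda q:(.085,-.26,.02)),("top",z2p(566,405),lambda q:(-.085,-.26,.02)),
("top",[210,174],lambda q:(0,q[3],.065)),("side",[276,162],lambda q:(0,q[3],.065)),
("top",[242,182],lambda q:(0,q[4],.088)),("side",[275,179],lambda q:(0,q[4],.088)),
("top",[228,183],lambda q:(0,q[5],.03)),("side",[275,189],lambda q:(0,q[5],.03)),
("top",[290,199],lambda q:(0,q[6],.075)),("side",[268,211],lambda q:(0,q[6],.075)),
("top",[246,194],lambda q:(0,0,0)),("side",[271,202],lambda q:(0,0,0))]
f=lambda q:np.concatenate([proj(T(q,g(q)),c)[0]-p for c,p,g in O])
s=least_squares(f,[.6,0,0,.155,.05,.1,-.1],loss="soft_l1")
print(s.x.round(4));print(f(s.x).reshape(-1,2).round(1))
q=s.x
for n,P in [("dial",(0,q[3],.065)),("cross",(0,q[4],.088)),("stop",(0,q[5],.03)),("grip",(0,q[6],.075)),("nose",(0,q[6]+.143,.03))]: print(n,np.round(T(q,P),4))
pc=back(z2p(208,195),"top",.085)
E
```

```text
dial [0.574 0.171 0.065]
cross [0.539 0.054 0.088]
knob [0.574 0.183 0.093]
grip [ 0.481 -0.116  0.075]
nose [0.519 0.027 0.03 ]
sled [ 0.499 -0.058  0.02 ]
stop [0.549 0.108 0.03 ]
side dial [0.562 0.194 0.065]
side cross [0.528 0.04  0.088]
side knob [0.562 0.177 0.093]
side grip [ 0.477 -0.115  0.075]
side nose [0.517 0.028 0.03 ]
side sled [ 0.502 -0.068  0.02 ]
side stop [0.536 0.075 0.03 ]
[ 0.5255  0.0427 -0.2865  0.1372  0.0112  0.0663 -0.1653]
[[-0.2  1.8]
 [ 0.4 -0.6]
 [-0.9  2.6]
 [ 1.7  2.6]
 [ 0.2  2.9]
 [-0.6 -2.2]
 [ 0.4  1.2]
 [ 0.5 -5. ]
 [-0.2  0.6]
 [ 0.6  0.1]
 [-0.1 -3.1]
 [ 2.4  0.3]]
dial [0.5643 0.1743 0.065 ]
cross [0.5287 0.0534 0.088 ]
stop [0.5442 0.1063 0.03  ]
grip [ 0.4788 -0.1159  0.075 ]
nose [0.5192 0.0213 0.03  ]
```

```bash
python3 - <<'E'
import cv2
i=cv2.imread("pics/top0.png")
cv2.imwrite("pics/dialz.png",cv2.resize(i[145:205,170:250],(0,0),fx=9,fy=9,interpolation=cv2.INTER_CUBIC))
E
```

```text
(no output)
```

View pics/dialz.png

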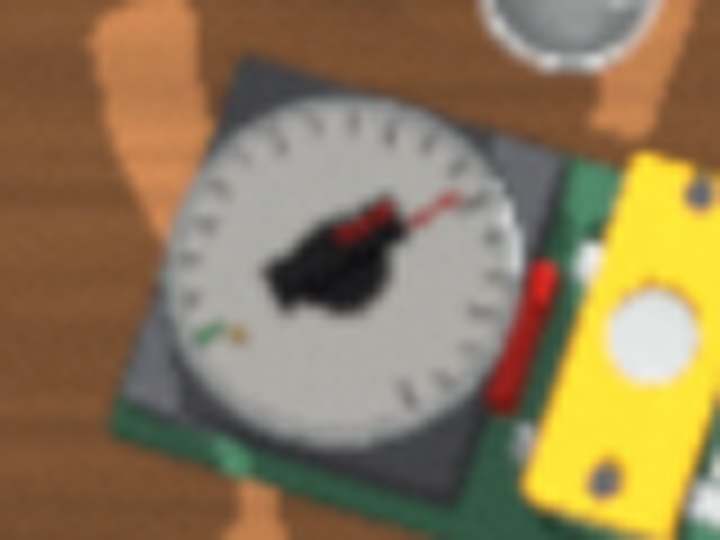

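```bash
python3 - <<'E'
from h import *
d=lambda u,v,z:back([170+u/9-.45,145+v/9-.45],"top",z)
c=d(343,270,.067);print("c",c,"diam",d(165,270,.067)[1]-d(522,270,.067)[1],d(343,95,.067)[0]-d(343,445,.067)[0])
a=d(272,275,.107);b=d(395,208,.107);m=(a+b)/2;print("wing",a,b,m,np.linalg.norm(a-b),np.arctan2(*(b-a)[1::-1]))
t=d(460,200,.070);g=d(208,333,.065);p=d(237,335,.070)
for n,x in zip("tgp",(t,g,p)): v=x-c;print(n,x.round(3),np.hypot(*v[:2]).round(4),np.arctan2(v[1],v[0]).round(3))
# pod corners check yaw
e1=d(610,160,.02)
print(d(112,430,.02),d(450,510,.06))
print(proj([.571,.173,.107],"side"))
E
python3 - <<'E'
import cv2
i=cv2.imread("pics/side0.png")
cv2.imwrite("pics/sidez.png",cv2.resize(i[140:260,220:340],(0,0),fx=5,fy=5,interpolation=cv2.INTER_CUBIC))
E
```

```text
c [0.57131425 0.17937982 0.067     ] diam 0.14325451633717318 0.14464630772149917
wing [0.55923125 0.20245917 0.107     ] [0.58648102 0.15500376 0.107     ] [0.57285613 0.17873146 0.107     ] 0.05472262831965754 -1.0495496930006252
t [0.6   0.133 0.07 ] 0.0546 -1.023
g [0.546 0.233 0.065] 0.0594 2.018
p [0.544 0.221 0.07 ] 0.0496 2.161
[0.5151809  0.27765372 0.02      ] [0.47483162 0.13496102 0.06      ]
[[280.09128344 153.57761077]]
```

View pics/sidez.png

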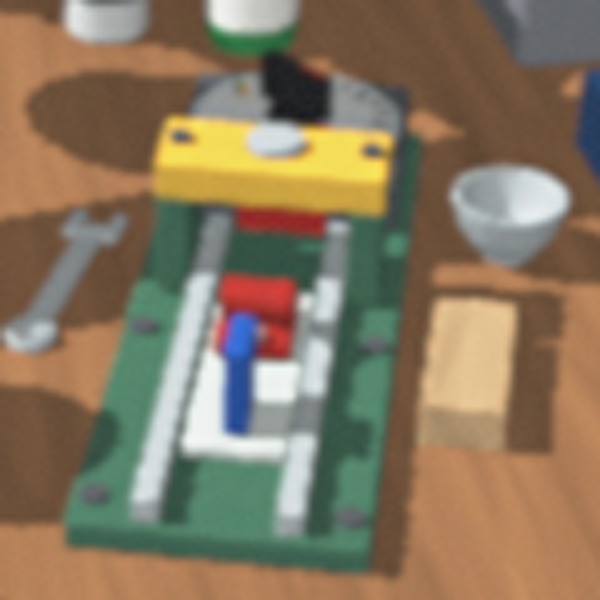

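```bash
cat > go.py <<'E'
import sys,numpy as np
from plant import monitor
from scipy.spatial.transform import Rotation as R
s=monitor.get_state()
p=s["eef_pos"];R0=R.from_euler("xyz",s["orientation"])
print("t",s["clock"],"p",p.round(4),"rpy",s["orientation"].round(3),"j",s["joint_positions"].round(3),"F",s["wrist_force"].round(1),"M",s["ft_torque"].round(2),"op",round(s["opening"],4))
if len(sys.argv)>4:
    x,y,z,yaw=map(float,sys.argv[1:5])
    sh=R0.inv().apply(np.array([x,y,z])-p)
    t=(R0.inv()*R.from_euler("xyz",[np.pi,0,yaw])).as_rotvec()
    print("shift",(sh/.4).round(4),"turn",(t/(np.pi/3)).round(4),"dist",np.linalg.norm(sh).round(3))
E
echo ok
```

```text
ok
```

>>> {"name": "play_rows", "arguments": {"moves": [[0,0,0.7,-0.3,0.54,0,1],[0,0,0.7,-0.3,0.54,0,1],[0,0,0.7,-0.3,0.54,0,1],[0,0,0.7,-0.3,0.54,0,1],[0,0,0.7,-0.3,0.54,0,1]]}}

```text
clock: 1.4
eef_pos: [0.3679, 0.4074, 0.2315]
orientation: [3.142, -0.001, 0.505]
wrist_force: [-0.1, 0.1, -0.2]
opening: 0.0855
```

```bash
python3 go.py 0.571 0.178 0.2 -2.48
```

```text
t 1.4 p [0.3679 0.4074 0.2315] rpy [ 3.142e+00 -1.000e-03  5.050e-01] j [ 0.633  0.425  1.625 -0.     1.091  0.128] F [-0.1  0.1 -0.2] M [ 0.04  0.01 -0.01] op 0.0855
shift [0.1667 0.7476 0.079 ] turn [-9.0000e-04 -2.0000e-04  2.8508e+00] dist 0.308
```

>>> {"name": "play_rows", "arguments": {"moves": [[0,0,0.71,0.13,0.6,0,1],[0,0,0.71,0.13,0.6,0,1],[0,0,0.71,0.13,0.6,0,1],[0,0,0.71,0.13,0.6,0,1],[0,0,0.71,0.13,0.6,0,1]]}}

```text
clock: 1.9
eef_pos: [0.5309, 0.223, 0.2316]
orientation: [-3.141, -0.001, -0.239]
wrist_force: [0.5, 0.7, -0.3]
opening: 0.0854
```

```bash
python3 go.py 0.571 0.178 0.2 -2.48
```

```text
t 1.9 p [0.5309 0.223  0.2316] rpy [-3.141e+00 -1.000e-03 -2.390e-01] j [ 0.204  0.461  1.559 -0.     1.121  0.443] F [ 0.5  0.7 -0.3] M [-0.03  0.02  0.01] op 0.0854
shift [0.124  0.0856 0.079 ] turn [-1.0000e-03 -1.0000e-04  2.1396e+00] dist 0.068
```

>>> {"name": "play_rows", "arguments": {"moves": [[0,0,0.71,0.124,0.086,0,1],[0,0,0.71,0.124,0.086,0,1],[0,0,0.71,0.124,0.086,0,1],[0,0,0.71,0.124,0.086,0,1],[0,0,0.71,0.124,0.086,0,1]]}}

```text
clock: 2.4
eef_pos: [0.5699, 0.1797, 0.2312]
orientation: [3.141, 0.0, -0.983]
wrist_force: [0.8, 0.3, -0.2]
opening: 0.0854
```

>>> {"name": "play_rows", "arguments": {"moves": [[0,0,0.71,0,0,0,1],[0,0,0.71,0,0,0,1],[0,0,0.71,0,0,0,1],[0,0,0.71,0,0,0,1],[0,0,0.71,0,0,0,1]]}}

```text
clock: 2.9
eef_pos: [0.5697, 0.1801, 0.2314]
orientation: [-3.142, 0.0, -1.726]
wrist_force: [-0.1, 0.2, 0.4]
opening: 0.085
```

>>> {"name": "play_rows", "arguments": {"moves": [[0,0,0.71,0,0,0,1],[0,0,0.71,0,0,0,1],[0,0,0.71,0,0,0,1],[0,0,0.71,0,0,0,1],[0,0,0.71,0,0,0,1]]}}

```text
clock: 3.4
eef_pos: [0.5697, 0.1801, 0.2314]
orientation: [-3.142, 0.0, -2.469]
wrist_force: [0.8, -0.2, -0.3]
opening: 0.0853
```

```bash
python3 go.py 0.571 0.178 0.14 -2.61; python3 - <<'E'
from plant import read_camera
import cv2
for c in("side","top"):
    d=read_camera(c)["image"]; d=d[120:260,170:310]; cv2.imwrite(f"pics/{c}1.png",cv2.resize(d,(0,0),fx=4,fy=4,interpolation=cv2.INTER_CUBIC))
E
```

```text
t 3.4 p [0.5697 0.1801 0.2314] rpy [-3.142  0.    -2.469] j [ 0.119  0.49   1.504 -0.     1.147  2.588] F [ 0.8 -0.2 -0.3] M [-0.04 -0.02 -0.01] op 0.0853
shift [ 0.0008 -0.0061  0.2284] turn [-0.000e+00  1.000e-04  1.346e-01] dist 0.091
```

View pics/side1.png

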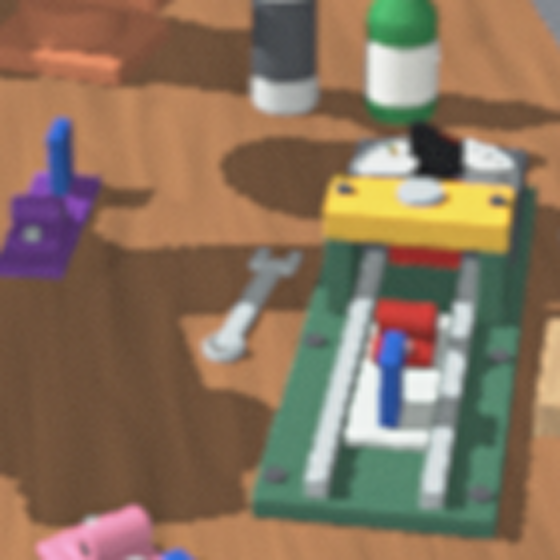

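View pics/top1.png

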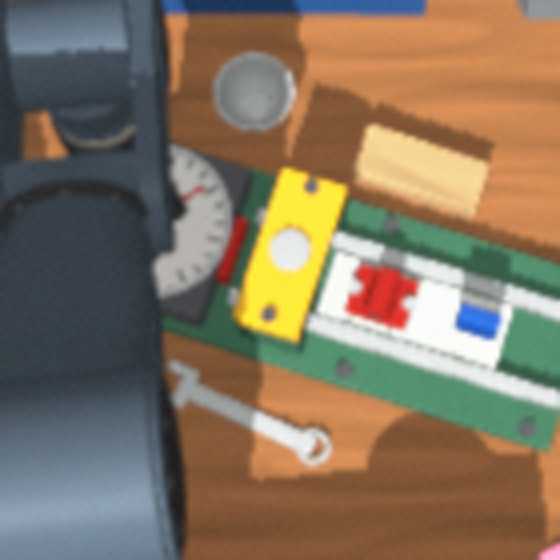

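>>> {"name": "play_rows", "arguments": {"moves": [[0,0,0.13,0,-0.004,0.1,1],[0,0,0.13,0,-0.004,0.2,1],[0,0,0.13,0,-0.004,0.23,1],[0,0,0.13,0,-0.004,0.23,1]]}}

```text
clock: 3.9
eef_pos: [0.5693, 0.1787, 0.1375]
orientation: [3.14, -0.004, -2.597]
wrist_force: [0.4, 0.4, 0.5]
opening: 0.0858
```

```bash
python3 go.py 0.571 0.179 0.078 -2.61; python3 - <<'E'
from plant import read_camera
import cv2
for c in("side",):
    d=read_camera(c)["image"]; d=d[90:240,210:350]; cv2.imwrite(f"pics/{c}2.png",cv2.resize(d,(0,0),fx=4,fy=4,interpolation=cv2.INTER_CUBIC))
E
```

```text
t 3.9 p [0.5693 0.1787 0.1375] rpy [ 3.14  -0.004 -2.597] j [ 0.117  0.61   1.586 -0.     0.95   2.714] F [0.4 0.4 0.5] M [0.01 0.02 0.  ] op 0.0858
shift [-0.0047 -0.0017  0.1486] turn [ 0.0019 -0.0042  0.0121] dist 0.059
```

View pics/side2.png

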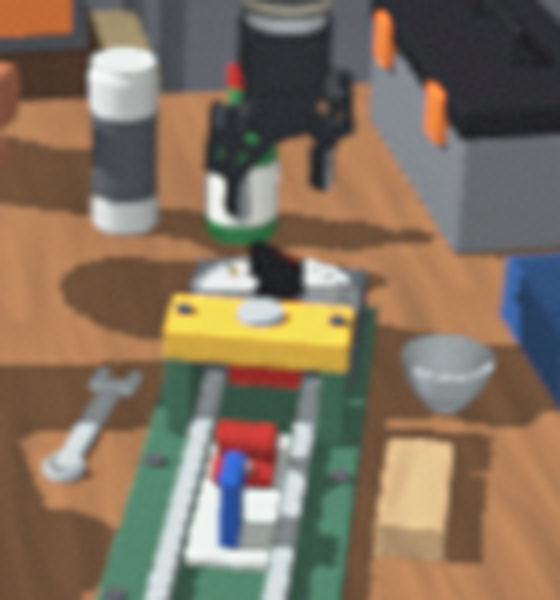

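>>> {"name": "play_rows", "arguments": {"moves": [[0,0,0.01,-0.004,-0.002,0.08,1],[0,0,0.01,-0.004,-0.002,0.14,1],[0,0,0.01,-0.004,-0.002,0.15,1],[0,0,0.01,-0.004,-0.002,0.15,1]]}}

```text
clock: 4.35
eef_pos: [0.5734, 0.1792, 0.0804]
orientation: [-3.141, 0.002, -2.609]
wrist_force: [-0.4, 1.2, -0.6]
opening: 0.0855
```

>>> {"name": "play_rows", "arguments": {"moves": [[0,0,0,0,0,0,0],[0,0,0,0,0,0,0],[0,0,0,0,0,0,0],[0,0,0,0,0,0,0],[0,0,0,0,0,0,0]]}}

```text
clock: 4.85
eef_pos: [0.5707, 0.1783, 0.0797]
orientation: [3.141, -0.005, -2.609]
wrist_force: [0.8, -2.4, 23.5]
opening: 0.0132
```

```bash
python3 go.py; python3 - <<'E'
from plant import read_camera
import cv2
for c in("side",):
    d=read_camera(c)["image"]; d=d[90:240,210:350]; cv2.imwrite(f"pics/{c}3.png",cv2.resize(d,(0,0),fx=4,fy=4,interpolation=cv2.INTER_CUBIC))
E
```

```text
t 4.85 p [0.5707 0.1783 0.0797] rpy [ 3.141 -0.005 -2.609] j [ 1.170e-01  6.970e-01  1.616e+00 -2.000e-03  8.330e-01  2.726e+00] F [ 0.8 -2.4 23.5] M [ 0.04 -1.    0.02] op 0.0132
```

View pics/side3.png

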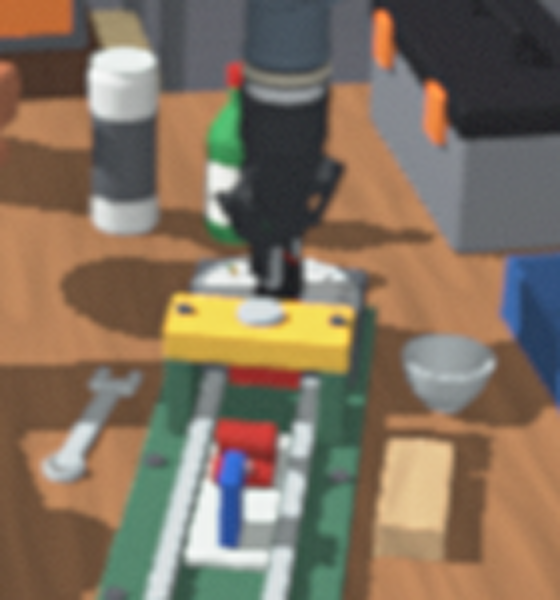

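>>> {"name": "play_rows", "arguments": {"moves": [[0,0,-0.14,0,0,-0.003,0],[0,0,-0.28,0,0,-0.003,0],[0,0,-0.42,0,0,-0.003,0],[0,0,-0.55,0,0,-0.003,0],[0,0,-0.69,0,0,-0.003,0]]}}

```text
clock: 5.4
eef_pos: [0.5713, 0.179, 0.0799]
orientation: [3.139, -0.001, -1.882]
wrist_force: [-2.0, 1.4, -2.0]
opening: 0.0132
```

```bash
python3 go.py
```

```text
t 5.4 p [0.5713 0.179  0.0799] rpy [ 3.139e+00 -1.000e-03 -1.882e+00] j [0.117 0.696 1.616 0.    0.832 1.998] F [-2.   1.4 -2. ] M [ 0.08  0.07 -0.07] op 0.0132
```

>>> {"name": "play_rows", "arguments": {"moves": [[0,0,-0.14,0,0,0,0],[0,0,-0.28,0,0,0,0],[0,0,-0.42,0,0,0,0],[0,0,-0.56,0,0,0,0],[0,0,-0.7,0,0,0,0]]}}

```text
clock: 5.9
eef_pos: [0.5713, 0.1799, 0.0799]
orientation: [3.14, 0.002, -1.149]
wrist_force: [-0.9, 3.3, -2.7]
opening: 0.0131
```

>>> {"name": "play_rows", "arguments": {"moves": [[0,0,-0.14,0,0,0,0],[0,0,-0.28,0,0,0,0],[0,0,-0.42,0,0,0,0],[0,0,-0.56,0,0,0,0],[0,0,-0.7,0,0,0,0]]}}

```text
clock: 6.4
eef_pos: [0.5706, 0.1805, 0.0799]
orientation: [-3.141, 0.004, -0.416]
wrist_force: [-2.7, 5.1, -1.1]
opening: 0.0133
```

```bash
python3 go.py;python3 - <<'E'
from plant import read_camera
import cv2
for c in("side",):
    d=read_camera(c)["image"]; d=d[120:200,230:330]; cv2.imwrite(f"pics/{c}4.png",cv2.resize(d,(0,0),fx=7,fy=7,interpolation=cv2.INTER_CUBIC))
E
```

```text
t 6.4 p [0.5706 0.1805 0.0799] rpy [-3.141  0.004 -0.416] j [0.118 0.696 1.616 0.004 0.833 0.532] F [-2.7  5.1 -1.1] M [ 0.78  0.33 -0.1 ] op 0.0133
```

View pics/side4.png

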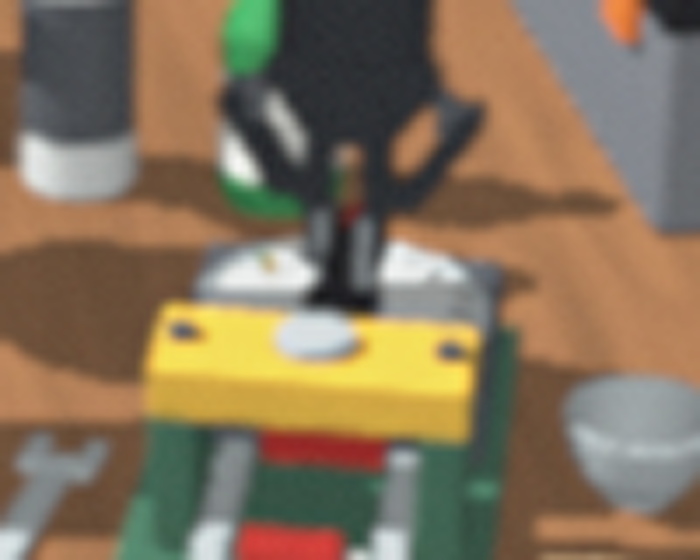

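>>> {"name": "play_rows", "arguments": {"moves": [[0,0,-0.14,0,0,0,0],[0,0,-0.28,0,0,0,0],[0,0,-0.42,0,0,0,0],[0,0,-0.56,0,0,0,0],[0,0,-0.65,0,0,0,0]]}}

```text
clock: 6.95
eef_pos: [0.5698, 0.1806, 0.0799]
orientation: [-3.138, 0.005, 0.264]
wrist_force: [-3.2, 4.9, 0.8]
opening: 0.0128
```

```bash
python3 go.py
```

```text
t 6.95 p [0.5698 0.1806 0.0799] rpy [-3.138  0.005  0.264] j [ 0.119  0.696  1.617  0.004  0.834 -0.147] F [-3.2  4.9  0.8] M [ 0.7   0.53 -0.12] op 0.0128
```

>>> {"name": "play_rows", "arguments": {"moves": [[0,0,-0.04,0,0,0,0],[0,0,-0.08,0,0,0,0],[0,0,-0.12,0,0,0,0]]}}

```text
clock: 7.25
eef_pos: [0.5696, 0.1805, 0.0799]
orientation: [-3.138, 0.004, 0.386]
wrist_force: [-4.6, 4.7, 0.8]
opening: 0.0131
```

```bash
python3 go.py
```

```text
t 7.25 p [0.5696 0.1805 0.0799] rpy [-3.138  0.004  0.386] j [ 0.119  0.696  1.617  0.004  0.834 -0.27 ] F [-4.6  4.7  0.8] M [ 0.77  0.52 -0.03] op 0.0131
```

>>> {"name": "play_rows", "arguments": {"moves": [[0,0,-0.03,0,0,0,0],[0,0,-0.06,0,0,0,0],[0,0,-0.06,0,0,0,0]]}}

```text
clock: 7.55
eef_pos: [0.5695, 0.1805, 0.0799]
orientation: [-3.137, 0.004, 0.448]
wrist_force: [-4.1, 4.0, 0.2]
opening: 0.0124
```

```bash
python3 go.py;python3 - <<'E'
from plant import read_camera
import cv2
for c in("side",):
    d=read_camera(c)["image"]; d=d[120:200,230:330]; cv2.imwrite(f"pics/{c}5.png",cv2.resize(d,(0,0),fx=7,fy=7,interpolation=cv2.INTER_CUBIC))
E
```

```text
t 7.55 p [0.5695 0.1805 0.0799] rpy [-3.137  0.004  0.448] j [ 0.119  0.696  1.617  0.003  0.834 -0.332] F [-4.1  4.   0.2] M [0.75 0.52 0.  ] op 0.0124
```

View pics/side5.png

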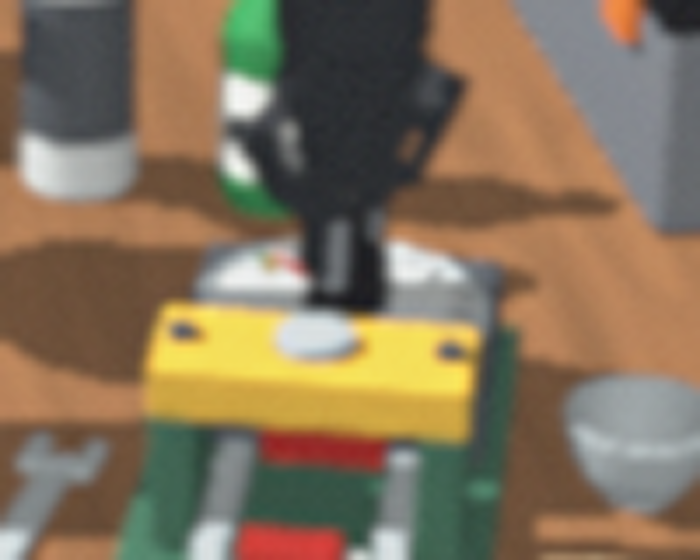

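>>> {"name": "play_rows", "arguments": {"moves": [[0,0,-0.03,0,0,0,0],[0,0,-0.05,0,0,0,0],[0,0,-0.05,0,0,0,0]]}}

```text
clock: 7.9
eef_pos: [0.5695, 0.1804, 0.0799]
orientation: [-3.136, 0.004, 0.496]
wrist_force: [-3.9, 3.7, 0.4]
opening: 0.0128
```

```bash
python3 go.py
```

```text
t 7.9 p [0.5695 0.1804 0.0799] rpy [-3.136  0.004  0.496] j [ 0.118  0.696  1.617  0.005  0.834 -0.381] F [-3.9  3.7  0.4] M [ 0.59  0.54 -0.77] op 0.0128
```

>>> {"name": "play_rows", "arguments": {"moves": [[0,0,-0.03,0,0,0,0],[0,0,-0.05,0,0,0,0],[0,0,-0.05,0,0,0,0]]}}

```text
clock: 8.2
eef_pos: [0.5695, 0.1805, 0.08]
orientation: [-3.134, 0.003, 0.543]
wrist_force: [-4.5, 3.1, 1.8]
opening: 0.0129
```

```bash
python3 go.py
```

```text
t 8.2 p [0.5695 0.1805 0.08  ] rpy [-3.134e+00  3.000e-03  5.430e-01] j [ 0.117  0.696  1.617  0.007  0.835 -0.43 ] F [-4.5  3.1  1.8] M [ 0.44  0.61 -1.97] op 0.0129
```

>>> {"name": "play_rows", "arguments": {"moves": [[0,0,0.03,0,0,0,0],[0,0,0.04,0,0,0,0],[0,0,0.04,0,0,0,1],[0,0,0.04,0,0,0,1],[0,0,0.04,0,0,0,1]]}}

```text
clock: 8.7
eef_pos: [0.5731, 0.1788, 0.0807]
orientation: [3.141, -0.001, 0.511]
wrist_force: [0.7, 0.3, 0.0]
opening: 0.0563
```

>>> {"name": "play_rows", "arguments": {"moves": [[0,0,0,0,0,0,1],[0,0,0,0,0,0,1],[0,0,0,0,0,-0.1,1],[0,0,0,0,0,-0.2,1],[0,0,0,0,0,-0.25,1]]}}

```text
clock: 9.2
eef_pos: [0.5743, 0.1792, 0.1838]
orientation: [3.139, -0.005, 0.511]
wrist_force: [0.3, 0.9, 0.2]
opening: 0.0855
```

```bash
python3 go.py 0.479 -0.116 0.2 -0.29;python3 - <<'E'
from plant import read_camera
import cv2
for c in("side",):
    d=read_camera(c)["image"]; d=d[120:200,230:330]; cv2.imwrite(f"pics/{c}6.png",cv2.resize(d,(0,0),fx=7,fy=7,interpolation=cv2.INTER_CUBIC))
E
```

```text
t 9.2 p [0.5743 0.1792 0.1838] rpy [ 3.139 -0.005  0.511] j [ 0.117  0.551  1.544 -0.     1.041 -0.394] F [0.3 0.9 0.2] M [-0.04  0.01  0.01] op 0.0855
shift [-0.5685  0.5272 -0.0421] turn [ 0.     -0.0052  0.765 ] dist 0.311
```

View pics/side6.png

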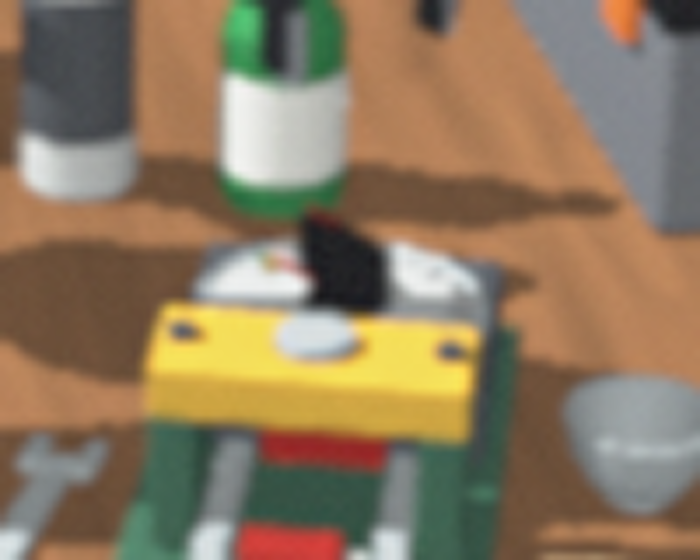

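>>> {"name": "play_rows", "arguments": {"moves": [[0,0,0.7,-0.1,0.1,-0.06,1],[0,0,0.7,-0.44,0.41,-0.06,1],[0,0,0.7,-0.44,0.41,-0.06,1],[0,0,0.7,-0.44,0.41,-0.06,1],[0,0,0.7,-0.44,0.41,-0.06,1]]}}

```text
clock: 9.75
eef_pos: [0.498, -0.052, 0.2043]
orientation: [3.141, 0.0, -0.228]
wrist_force: [0.9, 0.3, -0.3]
opening: 0.0853
```

```bash
python3 - <<'E'
from h import *
from plant import read_camera
for n,u,v,z in [("handletop a",484,283,.09),("handletop b",522,292,.09),("handle mid",503,286,.09),("rail1 far",378,213,.036),("rail1 near",600,283,.036),("rail2 far",352,291,.036),("rail2 near",577,358,.036),("cornerR",612,238,.02),("cornerL",566,405,.02),("sled nose R",372,228,.03),("sled nose L",360,286,.03),("sled tail R",533,272,.03),("sled tail L",521,330,.03),("stop",282,224,.05)]:
    print(n,back(z2p(u,v),"top",z).round(4))
i=read_camera("top")["image"]; cv2.imwrite("pics/top3.png",cv2.resize(i[140:220,170:310],(0,0),fx=5.7,fy=5.7,interpolation=cv2.INTER_CUBIC))
E
python3 go.py 0.479 -0.116 0.2 -0.29
```

```text
handletop a [ 0.4794 -0.0959  0.09  ]
handletop b [ 0.4705 -0.1329  0.09  ]
handle mid [ 0.4764 -0.1144  0.09  ]
rail1 far [0.5622 0.0086 0.036 ]
rail1 near [ 0.4903 -0.2162  0.036 ]
rail2 far [0.4811 0.0345 0.036 ]
rail2 near [ 0.4137 -0.1914  0.036 ]
cornerR [ 0.5405 -0.2316  0.02  ]
cornerL [ 0.3684 -0.1812  0.02  ]
sled nose R [0.5479 0.0147 0.03  ]
sled nose L [0.4875 0.0265 0.03  ]
sled tail R [ 0.5026 -0.1491  0.03  ]
sled tail L [ 0.4429 -0.1362  0.03  ]
stop [0.5471 0.1054 0.05  ]
t 9.8 p [ 0.4967 -0.0576  0.2043] rpy [ 3.137e+00  1.000e-03 -2.350e-01] j [-0.336  0.399  1.77  -0.006  0.973 -0.098] F [-1.1 -3.   0.7] M [-0.12  0.08  0.02] op 0.085
shift [-0.0089  0.1522  0.0115] turn [0.0045 0.0009 0.0525] dist 0.061
```

View pics/top3.png

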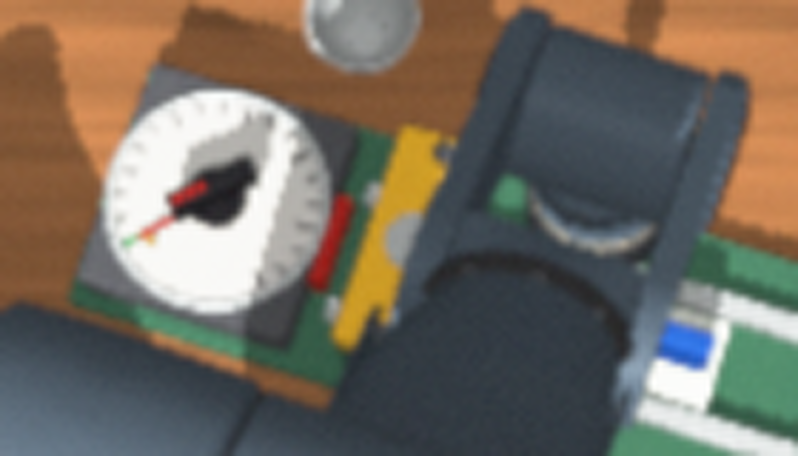

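```bash
python3 go.py 0.477 -0.115 0.12 -0.285
```

```text
t 9.8 p [ 0.4967 -0.0576  0.2043] rpy [ 3.137e+00  1.000e-03 -2.350e-01] j [-0.336  0.399  1.77  -0.006  0.973 -0.098] F [-1.1 -3.   0.7] M [-0.12  0.08  0.02] op 0.085
shift [-0.0142  0.15    0.2115] turn [0.0045 0.0009 0.0478] dist 0.104
```

>>> {"name": "play_rows", "arguments": {"moves": [[0,0,0.05,-0.014,0.15,0,1],[0,0,0.05,-0.014,0.15,0,1],[0,0,0.05,-0.014,0.15,0.1,1],[0,0,0.05,-0.014,0.15,0.2,1],[0,0,0.05,-0.014,0.15,0.2,1]]}}

```text
clock: 10.3
eef_pos: [0.477, -0.1056, 0.1204]
orientation: [-3.139, 0.011, -0.274]
wrist_force: [-0.5, 0.9, 0.2]
opening: 0.0855
```

```bash
python3 go.py 0.477 -0.115 0.058 -0.285;python3 - <<'E'
from plant import read_camera
import cv2
for c in("side",):
    d=read_camera(c)["image"]; d=d[150:250,220:340]; cv2.imwrite(f"pics/{c}7.png",cv2.resize(d,(0,0),fx=6,fy=6,interpolation=cv2.INTER_CUBIC))
E
```

```text
t 10.3 p [ 0.477  -0.1056  0.1204] rpy [-3.139  0.011 -0.274] j [-0.447  0.529  1.866  0.     0.759 -0.173] F [-0.5  0.9  0.2] M [0.02 0.01 0.01] op 0.0855
shift [0.0082 0.0228 0.1557] turn [-0.0019  0.0108  0.0102] dist 0.063
```

View pics/side7.png

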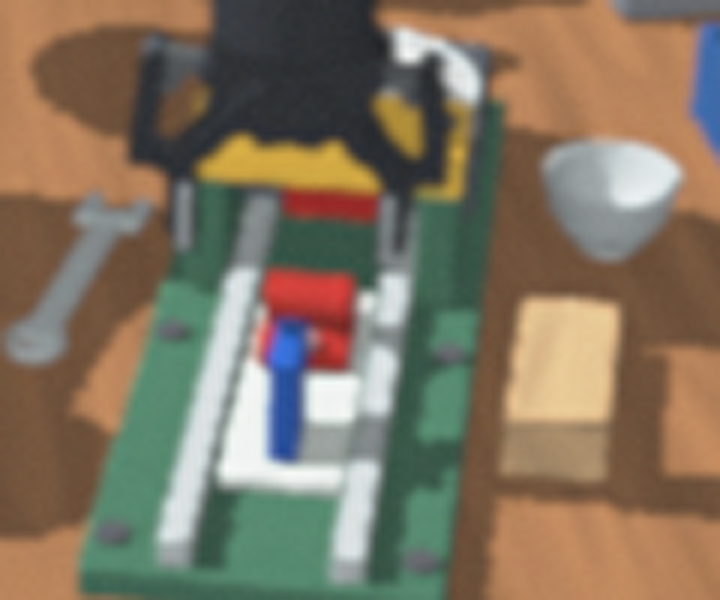

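>>> {"name": "play_rows", "arguments": {"moves": [[0,0,0,0.003,0.018,0.05,1],[0,0,0,0.003,0.018,0.1,1],[0,0,0,0.003,0.018,0.155,1],[0,0,0,0.003,0.018,0.155,1]]}}

```text
clock: 10.75
eef_pos: [0.4797, -0.1142, 0.0624]
orientation: [-3.141, 0.001, -0.274]
wrist_force: [-0.4, 0.5, 0.9]
opening: 0.0854
```

```bash
python3 go.py 0.477 -0.115 0.058 -0.285
```

```text
t 10.75 p [ 0.4797 -0.1142  0.0624] rpy [-3.141e+00  1.000e-03 -2.740e-01] j [-0.461  0.64   1.894  0.     0.609 -0.187] F [-0.4  0.5  0.9] M [-0.04  0.02 -0.06] op 0.0854
shift [-0.006   0.0038  0.011 ] turn [-0.0003  0.0013  0.011 ] dist 0.005
```

>>> {"name": "play_rows", "arguments": {"moves": [[0,0,0,0,0,0,0],[0,0,0,0,0,0,0],[0,0,0,0,0,0,0],[0,0,0,0,0,0,0],[0,0,0,0,0,0,0]]}}

```text
clock: 11.25
eef_pos: [0.4797, -0.1147, 0.0633]
orientation: [3.141, -0.0, -0.275]
wrist_force: [-3.6, -1.7, 1.0]
opening: 0.0149
```

```bash
python3 go.py 0.477 -0.115 0.058 -0.285;python3 - <<'E'
from plant import read_camera
import cv2
for c in("side",):
    d=read_camera(c)["image"]; d=d[150:250,220:340]; cv2.imwrite(f"pics/{c}8.png",cv2.resize(d,(0,0),fx=6,fy=6,interpolation=cv2.INTER_CUBIC))
E
```

```text
t 11.25 p [ 0.4797 -0.1147  0.0633] rpy [ 3.141 -0.    -0.275] j [-0.462  0.638  1.895 -0.     0.608 -0.187] F [-3.6 -1.7  1. ] M [-0.25  0.55 -0.33] op 0.0149
shift [-0.0063  0.0025  0.0133] turn [ 0.0001 -0.0004  0.0097] dist 0.006
```

View pics/side8.png

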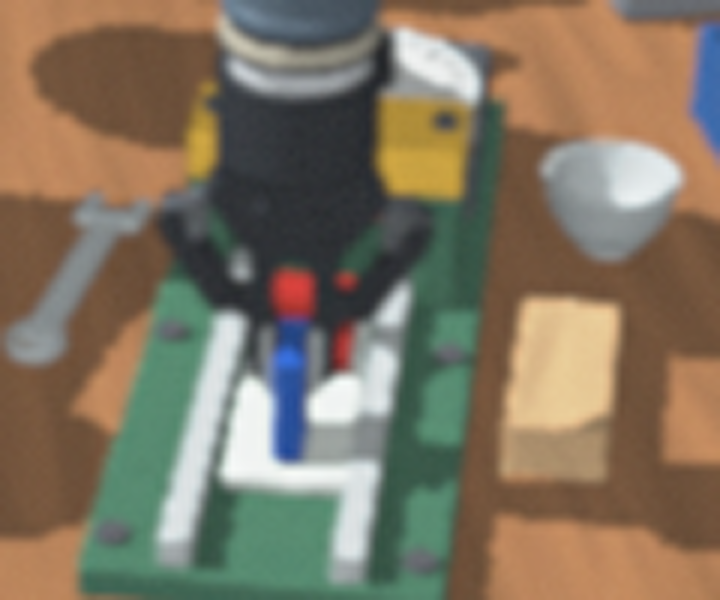

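>>> {"name": "play_rows", "arguments": {"moves": [[0,0,0,0,-0.03,0,0],[0,0,0,0.001,-0.06,0,0],[0,0,0,0.002,-0.09,0,0],[0,0,0,0.002,-0.12,0,0],[0,0,0,0.003,-0.15,0,0]]}}

```text
clock: 11.8
eef_pos: [0.4974, -0.0582, 0.0633]
orientation: [3.14, -0.001, -0.274]
wrist_force: [-2.8, -5.1, 4.5]
opening: 0.015
```

```bash
python3 go.py;python3 - <<'E'
from plant import read_camera
import cv2
for c in("side",):
    d=read_camera(c)["image"]; d=d[150:250,220:340]; cv2.imwrite(f"pics/{c}9.png",cv2.resize(d,(0,0),fx=6,fy=6,interpolation=cv2.INTER_CUBIC))
E
```

```text
t 11.8 p [ 0.4974 -0.0582  0.0633] rpy [ 3.14e+00 -1.00e-03 -2.74e-01] j [-0.339  0.643  1.877 -0.003  0.621 -0.063] F [-2.8 -5.1  4.5] M [-0.77  0.38 -0.06] op 0.015
```

View pics/side9.png

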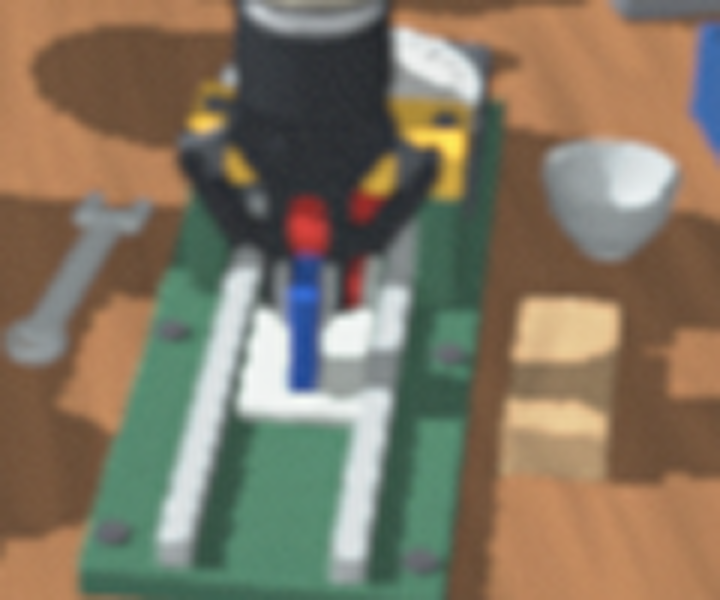

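>>> {"name": "play_rows", "arguments": {"moves": [[0,0,0,0,-0.02,0,0],[0,0,0,0.001,-0.035,0,0],[0,0,0,0.001,-0.05,0,0],[0,0,0,0.001,-0.05,0,0]]}}

```text
clock: 12.25
eef_pos: [0.5035, -0.0386, 0.0633]
orientation: [3.141, -0.002, -0.274]
wrist_force: [0.3, -0.4, 6.6]
opening: 0.015
```

```bash
python3 go.py
```

```text
t 12.25 p [ 0.5035 -0.0386  0.0633] rpy [ 3.141e+00 -2.000e-03 -2.740e-01] j [-2.980e-01  6.460e-01  1.867e+00 -1.000e-03  6.280e-01 -2.300e-02] F [ 0.3 -0.4  6.6] M [-0.11  0.25  0.07] op 0.015
```

>>> {"name": "play_rows", "arguments": {"moves": [[0,0,0,0,-0.01,0,0],[0,0,0,0,-0.01,0,0]]}}

```text
clock: 12.45
eef_pos: [0.5046, -0.0351, 0.0633]
orientation: [3.141, -0.002, -0.274]
wrist_force: [-1.2, -2.2, 5.2]
opening: 0.0154
```

>>> {"name": "play_rows", "arguments": {"moves": [[0,0,0,0,-0.01,0,0],[0,0,0,0,-0.01,0,0]]}}

```text
clock: 12.65
eef_pos: [0.5047, -0.0337, 0.0633]
orientation: [3.137, -0.001, -0.272]
wrist_force: [-6.5, -15.1, 6.1]
opening: 0.0146
```

>>> {"name": "play_rows", "arguments": {"moves": [[0,0,0,0,-0.005,0,0],[0,0,0,0,-0.005,0,0],[0,0,0,0,-0.005,0,0]]}}

```text
clock: 12.95
eef_pos: [0.5047, -0.0335, 0.0635]
orientation: [3.135, -0.0, -0.272]
wrist_force: [-8.4, -22.3, 8.0]
opening: 0.0149
```

```bash
python3 go.py;python3 - <<'E'
from plant import read_camera
import cv2
a=read_camera("side")["image"][130:210,230:320];b=read_camera("top")["image"][140:220,190:280]
cv2.imwrite("pics/s10.png",cv2.resize(a,(0,0),fx=7,fy=7,interpolation=cv2.INTER_CUBIC));cv2.imwrite("pics/t10.png",cv2.resize(b,(0,0),fx=7,fy=7,interpolation=cv2.INTER_CUBIC))
E
```

```text
t 12.95 p [ 0.5047 -0.0335  0.0635] rpy [ 3.135 -0.    -0.272] j [-0.284  0.646  1.862 -0.011  0.633 -0.002] F [ -8.4 -22.3   8. ] M [-3.08  1.22 -0.21] op 0.0149
```

View pics/s10.png

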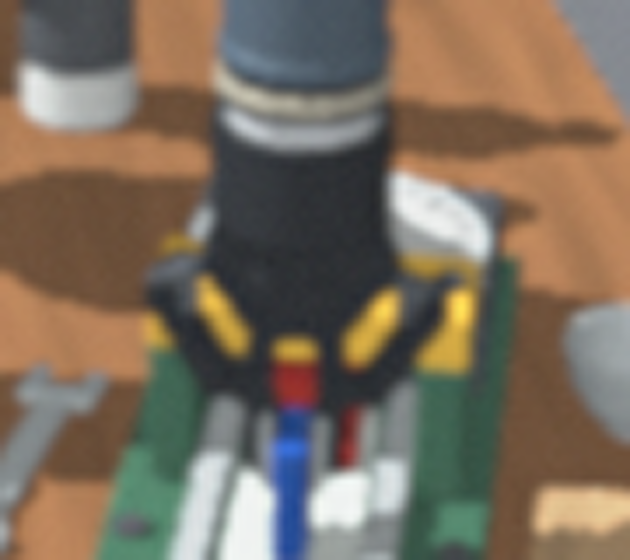

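View pics/t10.png

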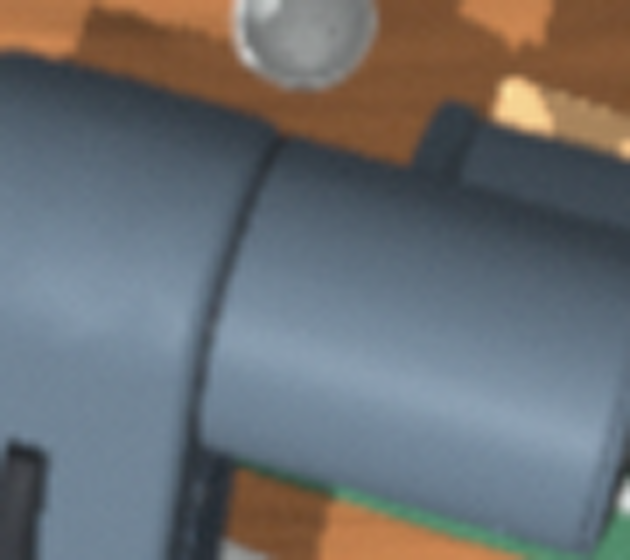

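>>> {"name": "play_rows", "arguments": {"moves": [[0,0,0,0,0.004,0,0],[0,0,0,0,0.004,0,0],[0,0,0,0,0.004,0,1],[0,0,0,0,0.004,0,1],[0,0,0,0,0.004,0,1]]}}

```text
clock: 13.55
eef_pos: [0.5051, -0.0298, 0.0624]
orientation: [-3.141, 0.0, -0.274]
wrist_force: [0.5, -0.6, -0.1]
opening: 0.0582
```

>>> {"name": "play_rows", "arguments": {"moves": [[0,0,0,0,0,0,1],[0,0,0,0,0,0,1],[0,0,0,0,0,-0.1,1],[0,0,0,0,0,-0.2,1],[0,0,0,0,0,-0.3,1]]}}

```text
clock: 14.05
eef_pos: [0.5047, -0.0296, 0.1833]
orientation: [-3.141, 0.002, -0.274]
wrist_force: [0.6, -0.5, 0.5]
opening: 0.0857
```

>>> {"name": "play_rows", "arguments": {"moves": [[0,0,0,-0.05,0.1,-0.05,1],[0,0,0,-0.1,0.2,-0.05,1],[0,0,0,-0.15,0.3,-0.05,1],[0,0,0,-0.15,0.45,-0.05,1],[0,0,0,-0.15,0.55,-0.05,1]]}}

```text
clock: 14.55
eef_pos: [0.3867, -0.2262, 0.2028]
orientation: [-3.141, -0.0, -0.273]
wrist_force: [1.5, -0.0, 0.1]
opening: 0.0853
```

```bash
python3 go.py;python3 - <<'E'
from plant import read_camera,landmark_of
import cv2
A=read_camera("side")["image"];B=read_camera("top")["image"]
cv2.imwrite("pics/s11.png",cv2.resize(A[140:220,230:330],(0,0),fx=7,fy=7,interpolation=cv2.INTER_CUBIC));cv2.imwrite("pics/t11.png",cv2.resize(B[140:220,170:290],(0,0),fx=6.5,fy=6.5,interpolation=cv2.INTER_CUBIC))
for c in("side","top"):
  for n in("sled_nose","stop_face","sled_grip"): print(c,n,[(x["point"],x["conf"]) for x in landmark_of(n,c)][:3])
E
```

```text
t 14.55 p [ 0.3867 -0.2262  0.2028] rpy [-3.141 -0.    -0.273] j [-0.78   0.336  1.893  0.     0.912 -0.507] F [ 1.5 -0.   0.1] M [-0.02 -0.02  0.04] op 0.0853
side sled_nose [([185.0, 250.8], 0.97), ([175.5, 191.0], 0.69), ([272.2, 184.1], 0.61)]
side stop_face [([276.2, 187.5], 0.96), ([275.7, 184.9], 0.31)]
side sled_grip [([216.5, 269.3], 0.93), ([274.9, 195.6], 0.84), ([186.5, 155.9], 0.61)]
top sled_nose [([227.1, 181.2], 0.53), ([274.1, 161.0], 0.47)]
top stop_face [([229.1, 185.7], 0.83), ([230.9, 148.8], 0.66)]
top sled_grip [([167.6, 260.4], 0.94), ([343.7, 241.0], 0.77), ([267.3, 191.9], 0.54)]
```

View pics/s11.png

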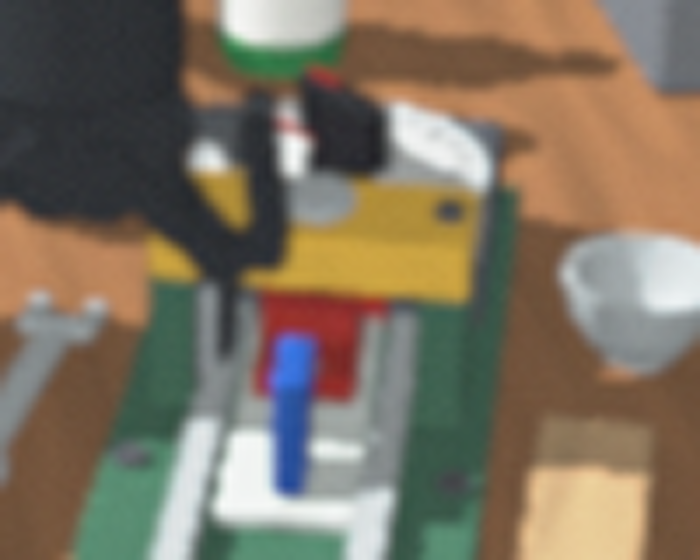

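View pics/t11.png

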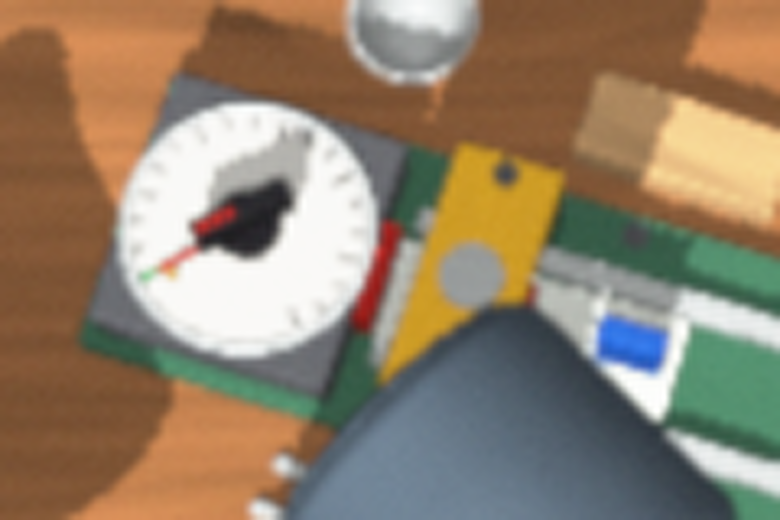

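>>> {"name": "play_rows", "arguments": {"moves": [[0,0,0,-0.05,0.1,-0.05,1],[0,0,0,-0.1,0.2,-0.1,1],[0,0,0,-0.1,0.3,-0.1,1],[0,0,0,-0.1,0.4,-0.1,1],[0,0,0,-0.1,0.5,-0.1,1]]}}

```text
clock: 15.45
eef_pos: [0.2956, -0.4073, 0.2429]
orientation: [3.142, -0.0, -0.272]
wrist_force: [1.2, -0.6, -0.3]
opening: 0.0856
```

```bash
python3 go.py;python3 - <<'E'
from plant import read_camera,landmark_of
import cv2
A=read_camera("side")["image"];B=read_camera("top")["image"]
cv2.imwrite("pics/s12.png",cv2.resize(A[150:210,240:320],(0,0),fx=9,fy=9,interpolation=cv2.INTER_CUBIC));cv2.imwrite("pics/t12.png",cv2.resize(B[160:220,210:290],(0,0),fx=9,fy=9,interpolation=cv2.INTER_CUBIC))
cv2.imwrite("pics/t12f.png",B)
E
```

```text
t 15.45 p [ 0.2956 -0.4073  0.2429] rpy [ 3.142 -0.    -0.272] j [-1.166  0.349  1.72   0.     1.073 -0.894] F [ 1.2 -0.6 -0.3] M [ 0.03  0.02 -0.01] op 0.0856
```

View pics/t12.png

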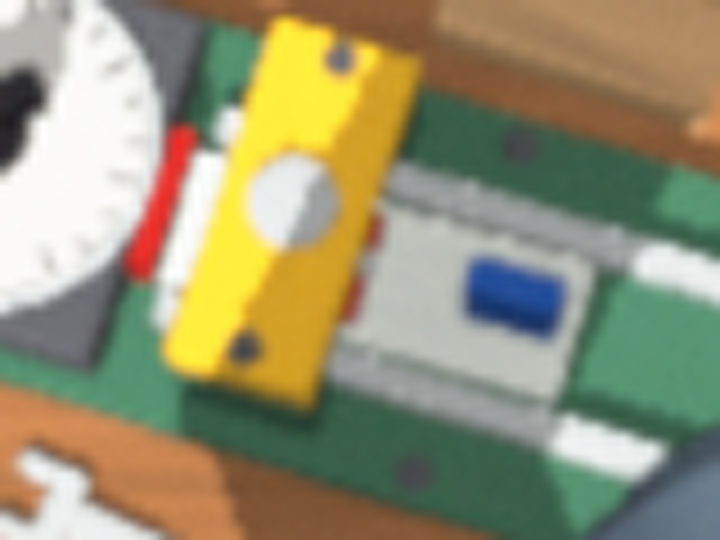

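View pics/s12.png

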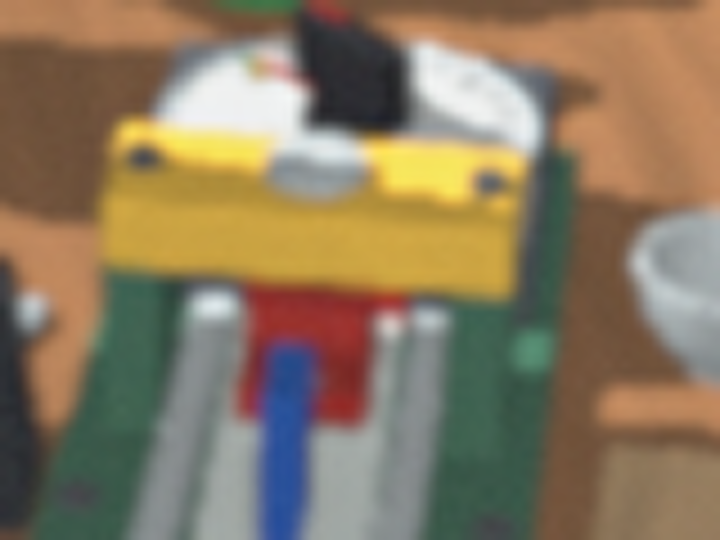

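View pics/t12f.png

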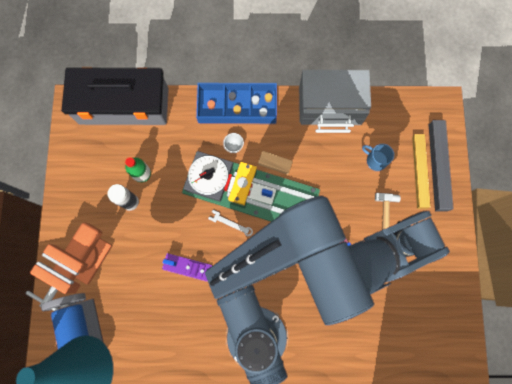

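```bash
python3 - <<'E'
from plant import r
print(r.job_done())
E
```

```text
the job is handed in; nothing more can be done
None
```

I turned the peak pointer back to its zero stop, slid the sled to the red end stop, and handed the job in at about 15.5 s. No verdict was reported.

- **Pointer:** I gripped the wing knob and turned it anticlockwise about 3.0 rad. The wrist moment then rose from about 0 to 2 N m, which I took as the stop. I eased back slightly and let go. In the pictures afterwards the pointer lies on the green mark beside the pin. I did not measure its final angle.
- **Sled:** I gripped the blue handle and slid the sled about 85 mm; the pictures had suggested about 88 mm. It stopped firmly with about 24 N along the guideway. After release, the top view shows the nose flush against the red stop with no visible gap.
- **Disagreement:** The landmark networks did not agree well on nose and stop, being off by several pixels. For the contact I relied on the force and the picture.
- **Surroundings:** The arm was clear of everything when I handed in. Nothing on the bench appears to have moved, judging by eye from the pictures. The arm never went near the hammer or mug.

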